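# Put the angular hot-air nozzles back in their tray

### The job

Put the four hot-air nozzles with square or rectangular mouths into the grey nozzle tray, each upright with its collar up and fully down on the floor of the pocket made for it: the three square ones by size in the small, medium and large square pockets, the long one in the long pocket. The two round-mouthed nozzles do not belong to this set: leave them, the flux jar and the solder reel standing where they are.

Things in the scene. Friction and masses are not known exactly. Their poses are not given: they have to be found in the camera images.
- tray: Grey nozzle tray, 160 (x) by 174 (y) mm, 18 high, fixed on the 3 mm mat, left or right, turned any way. Origin: centre of underside. 4 open pockets, sides along its axes, floor 4 mm above the origin, 16 mm longer and wider than their nozzles. Centres (x, y), openings (x by y) in mm: large (38, 43), 68x68; medium (38, -43), 56x56; long (-42, 41), 42x76; small (-42, -45), 46x46.
- nozzle_small: The small square hot-air nozzle, bare steel: square skirt 30 x 30 mm seen from above, sides along its x and y. Skirt 20 mm high, shoulder to 26 mm; above it a round collar 24 mm in diameter, 26 to 60 mm above the origin, to grip it by. Loose, about 60 g, stands mouth down on the orange mat. Origin: centre of its underside, z up.
- nozzle_medium: The medium square hot-air nozzle, bare steel: square skirt 40 x 40 mm seen from above, sides along its x and y. Skirt 20 mm high, shoulder to 26 mm; above it a round collar 24 mm in diameter, 26 to 60 mm above the origin, to grip it by. Loose, about 75 g, stands mouth down on the orange mat. Origin: centre of its underside, z up.
- nozzle_large: The large square hot-air nozzle, bare steel: square skirt 52 x 52 mm seen from above, sides along its x and y. Skirt 20 mm high, shoulder to 26 mm; above it a round collar 24 mm in diameter, 26 to 60 mm above the origin, to grip it by. Loose, about 100 g, stands mouth down on the orange mat. Origin: centre of its underside, z up.
- nozzle_long: The long hot-air nozzle, bare steel: rectangular skirt, 26 mm along its x and 60 mm along its y, its shoulder 26 x 48 mm. Skirt 20 mm high, shoulder to 26 mm; above it a round collar 24 mm in diameter, 26 to 60 mm above the origin, to grip it by. Loose, about 80 g, stands mouth down on the orange mat. Origin: centre of its underside, z up.
- round_medium: A look-alike that does not belong in the tray: hot-air nozzle of the same steel with the same height and collar, but a round skirt 42 mm in diameter. Loose, 75 g; origin at the centre of its underside.
- round_large: A look-alike that does not belong in the tray: hot-air nozzle of the same steel with the same height and collar, but a round skirt 54 mm in diameter. Loose, 100 g; origin at the centre of its underside.
- flux_jar: White screw-lid flux jar, 40 mm in diameter, 42 mm high, loose, standing among the nozzles; stays where it is. Origin at the centre of its underside.
- solder_reel: Reel of solder standing on its flange, grey flanges 50 mm in diameter, 40 mm high, loose, among the nozzles; stays where it is. Origin at the centre of its underside.
Mind the look-alikes: they are no part of the job. What is shaped like the round_medium but green or yellow is not meant. What is shaped like the tray but blue is not meant.

How it is judged:
At the end, for the whole second after the job is handed in: Each angular nozzle stands in its own pocket (within 10 mm of its centre along both tray axes, underside less than 7 mm above the tray's), upright within 0.1 rad, released and at rest; round nozzles, jar and reel upright (0.2 rad) within 20 mm of where they stood (x of nozzle_small in the frame of tray between -0.052 and -0.032 m and y of nozzle_small in the frame of tray between -0.055 and -0.035 m and z of each of nozzle_small, nozzle_medium, nozzle_large, nozzle_long in the frame of tray below 0.007 m and angle between each of nozzle_small, nozzle_medium, nozzle_large, nozzle_long's own z axis and vertical below 0.1 rad and linear speed of each of nozzle_small, nozzle_medium, nozzle_large, nozzle_long below 0.02 m/s and x of nozzle_medium in the frame of tray between 0.028 and 0.048 m and y of nozzle_medium in the frame of tray between -0.053 and -0.033 m and x of nozzle_large in the frame of tray between 0.028 and 0.048 m and y of nozzle_large in the frame of tray between 0.033 and 0.053 m and x of nozzle_long in the frame of tray between -0.052 and -0.032 m and y of nozzle_long in the frame of tray between 0.031 and 0.051 m and distance of each of round_medium, round_large, flux_jar, solder_reel from where it was at the start of the episode below 0.02 m and angle between each of round_medium, round_large, flux_jar, solder_reel's own z axis and vertical below 0.2 rad); the robot touches nothing.
It fails at once if a round nozzle, the flux jar or the solder reel is moved by more than 20 mm or tipped over (distance of any of round_medium, round_large, flux_jar, solder_reel from where it was at the start of the episode above 0.02 m or angle between any of round_medium, round_large, flux_jar, solder_reel's own z axis and vertical above 0.4 rad).
It also fails if it takes over 96 s, if anything falls off the work surface, if the arm or the gripper's body presses on something with over 40 N, if the wrist force passes 120 N, or if a joint passes its speed limit or range.

### The arm

A 6-joint arm with a two-finger parallel gripper is mounted at the origin on the work surface. World frame = base frame: x ahead of the robot, y to its left, z up, the work surface at z = 0. Lengths are in m, angles in rad, forces in N, time in s.
With the tool pointing down it reaches from about 0.4 to 0.825 m from the base axis. Payload 7 kg.
Tool frame: the origin (TCP) lies between the finger pads; the fingertips stand 11 mm ahead of it and the grasp point (between the pads) lies 8 mm behind it; z points along the fingers, x is the direction in which the jaws open and shut, and the axes are right-handed (so a half turn about z gives the same grasp; the last joint's range is limited). The gripper opens to 88 mm and grips with 3 to 60 N. Pads are 19 mm wide; open, the fingers measure 130 mm over their backs; the gripper's body (78 mm by 193 mm) begins 47 mm behind the grasp point.
Start: joints at [-0.884, 0.359, 0.012, 0, -1.224, -0.288], TCP at [0.262, -0.622, 0.238] pointing down, gripper open.
Joint ranges: [-3.07, 3.07], [-1.43, 2.12], [-1.02, 1.25], [-3.03, 1.67], [-3.05, -0], [-3.03, 3.03]. Speed limits (rad/s): [2.39, 2.39, 3.01, 3.14, 3.14, 3.14].

### API

Orientations are given as [roll, pitch, yaw] about the fixed x, y, z axes, in that order (R = Rz(yaw) Ry(pitch) Rx(roll)).
In Python, from station import get_obs, viewer, ctrl, spotter gives the robot as it stands.
- The arm moves only by the tool send_rows, never from a script. Its argument "plan" is a list of rows, each a list of 7 numbers: the shift along the world's x, y, z in units of 25 mm (1.0 is 25 mm), then the turn, a rotation vector about the world's x, y, z in degrees, then the opening, from -1 (shut) to 1 (fully open), so that 0 is half open. In form: [[tx, ty, tz, ax, ay, az, claw], ...]. A call has 1 to 20 rows; each row is the pose to reach, as a shift and turn from the pose measured when the call began; what a row does not reach only later rows make up. A row lasts 1/12 s, in which the tool goes at most 41.7 mm and 7.16 degrees, less where a joint would pass 70% of its speed; a pose out of reach is approached as far as the arm can. A call with a gripper value outside its range is refused whole. The fingers move at their own pace and stop on an object; the grip force is fixed at half the most. Time passes only in rows, so rows that repeat a pose let the fingers close. It gives the time, the measured TCP pose, the force and the opening at its end, in the units of the state.
- get_obs(): the state, without advancing time (a new reading comes with each control period).
- viewer.get_image(name): name is "scene" or "top"; returns a dict with "image" (420x560x3 uint8, red, green, blue), "intrinsics" (3x3 intrinsics, pixels), "R" (3x3) and "t" (3): a world point X has camera coordinates R X + t. Camera axes: x right, y down, z forward; pixel columns grow to the right and rows downward; lengths in m; the calibration is good to about 2 mm. A picture is of the moment at which its call begins. There is no depth.
- ctrl.finish_job(): hands the job in, once; it reports no verdict.
Trained networks look in a picture, given as the dict that the camera call returned (one of the last four; its "shot" number tells which), for a name from the list of things; names that differ only in an ending like _2 or _b are one class to them, and where a whole thing is asked for, a point or a joint stands for the part that bears it (a point fixed in the world has none). Each returns a list of dicts, best first, with "conf" (0 to 1); they miss things now and then, are a little off and sometimes report something else, mostly with a low value. They report only what shows in the picture. A call takes as long as a camera call. They do not tell look-alikes from the thing itself.
- spotter.outline_of(label, picture): "mask" (420x560 bool, what is visible of it).
- spotter.spot_point(label, picture): "point" ([x, y, z] in m, in world coordinates, good to about 4 mm: a listed point, or the origin of a listed thing).
The state is a dict: "time_s": time; "joints": joint angles; "joint_vel": joint speeds; "joint_efforts": joint torques, N m; "tool_pos": TCP position; "eef_rot": TCP orientation; "wrist_force": force on the tool from outside, world axes, zero at the start; "moment": the same for the moment, N m; "opening": finger opening in m.
Only numpy, scipy, OpenCV 4.12 (cv2) and the standard library are available. Lean on these libraries where they do the work, as an engineer would, in place of code of your own. Each camera call takes 0.05 s, during which the arm holds its last target. There are 200 camera calls.

## Working session

There is one attempt and no reset: what is moved stays moved. The work goes in short steps, Python scripts to look and compute and a tool call to move; the robot and the scene stay as the last step left them, time stands still between calls to the robot, and variables do not carry over. Pictures are saved under pics/ and viewed, about 12 in all and at most 16, crops included, and the job is handed in when it is done.

Besides the shell and the picture viewer there is one more tool, called after "Call:" by a JSON object that holds its "method" and its "body", one argument or row to a line. send_rows: Moves the arm, as the interface text tells. Its arguments: {"type":"object","properties":{"plan":{"type":"array"}},"required":["plan"]}

```bash
mkdir -p pics; ls; python3 - <<'E'
from station import get_obs, viewer, ctrl, spotter
import cv2,numpy as np
o=get_obs();print({k:np.round(v,3) for k,v in o.items()})
P={}
for n in("scene","top"):
    p=viewer.get_image(n);P[n]=p
    cv2.imwrite(f"pics/{n}0.png",p["image"][:,:,::-1])
    print(n,np.round(p["intrinsics"],1).tolist(),np.round(p["R"],3).tolist(),np.round(p["t"],3))
    for l in "tray nozzle_small nozzle_medium nozzle_large nozzle_long round_medium round_large flux_jar solder_reel".split():
        for d in spotter.spot_point(l,p)[:5]:
            print(l,np.round(d["point"],3),round(d["conf"],2))
E
```

```text
pics
{'time_s': np.float64(0.0), 'joints': array([-0.884,  0.359,  0.011, -0.   , -1.224, -0.288]), 'joint_vel': array([ 0.   ,  0.002,  0.001, -0.   ,  0.001,  0.   ]), 'joint_efforts': array([ 0.0000e+00, -5.8271e+01,  2.9305e+01,  6.9970e+00,  7.0000e-03,
       -0.0000e+00]), 'tool_pos': array([ 0.262, -0.622,  0.237]), 'eef_rot': array([-3.141e+00, -2.000e-03,  1.969e+00]), 'wrist_force': array([-0.053,  0.353,  0.698]), 'moment': array([-0.004, -0.022,  0.007]), 'opening': np.float64(0.088)}
scene [[473.5, 0.0, 288.2], [0.0, 473.5, 210.7], [0.0, 0.0, 1.0]] [[-0.755, 0.656, -0.007], [0.499, 0.567, -0.655], [-0.426, -0.498, -0.756]] [ 0.352 -0.236  1.302]
tray [ 0.22  -0.309  0.   ] 0.9
tray [ 0.531 -0.322  0.001] 0.68
tray [0.468 0.133 0.002] 0.6
nozzle_small [ 0.55  -0.077  0.006] 0.53
nozzle_small [ 0.67  -0.007  0.003] 0.28
nozzle_medium [0.449 0.004 0.003] 0.58
nozzle_medium [ 0.445 -0.125  0.005] 0.41
nozzle_large [0.666 0.127 0.004] 0.82
nozzle_long [ 0.667 -0.008  0.001] 0.77
round_medium [ 0.584 -0.145  0.004] 0.93
round_medium [ 0.761 -0.145  0.004] 0.71
round_medium [ 
[... 248 characters left out ...]
.0], [0.0, 0.0, 1.0]] [[0.007, -1.0, -0.015], [-0.997, -0.006, -0.075], [0.075, 0.016, -0.997]] [-0.     0.49   0.982]
tray [ 0.529 -0.325 -0.001] 0.69
nozzle_small [ 0.552 -0.074  0.006] 0.57
nozzle_medium [0.448 0.007 0.001] 0.74
nozzle_large [0.668 0.127 0.004] 0.68
nozzle_long [ 0.671 -0.008  0.006] 0.76
nozzle_long [ 0.673 -0.142 -0.004] 0.32
round_medium [ 0.671 -0.006  0.004] 0.73
round_medium [ 0.755 -0.142  0.004] 0.64
round_medium [ 0.588 -0.146  0.003] 0.59
round_medium [ 0.675 -0.139  0.002] 0.48
round_large [0.471 0.133 0.003] 0.96
flux_jar [0.553 0.07  0.007] 0.5
solder_reel [0.449 0.008 0.002] 0.68
solder_reel [ 0.447 -0.124  0.004] 0.59
solder_reel [ 0.675 -0.14   0.   ] 0.47
```

```bash
python3 - <<'E'
import cv2
cv2.imwrite("pics/top0b.png",cv2.resize(cv2.imread("pics/top0.png"),(784,588),interpolation=cv2.INTER_CUBIC))
E
```

```text
(no output)
```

View pics/scene0.png

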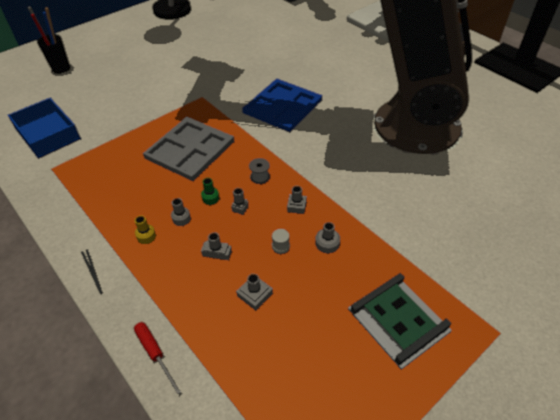

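View pics/top0b.png

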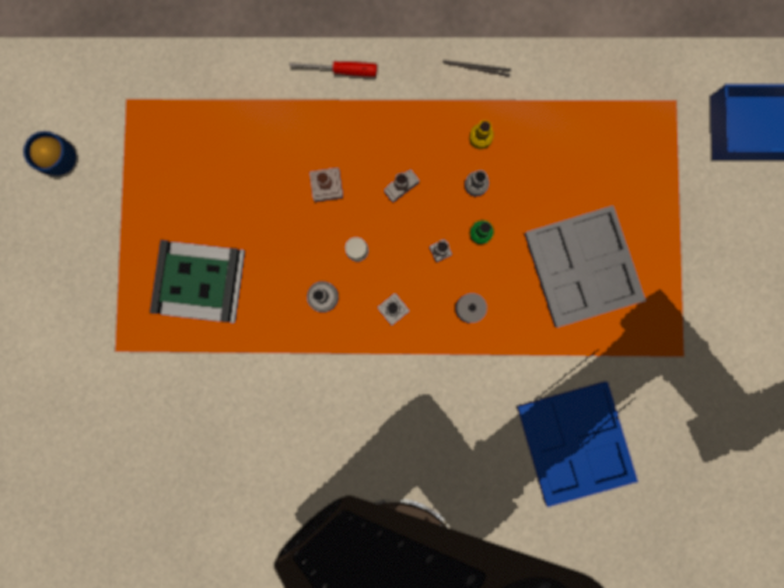

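The two grey trays differ: the real one is at right (big view ≈(585,265)) and the blue one is a decoy. Square or long nozzles: large (325,183), long (402,185), medium (393,308), small (441,250). Grey rounds are at (477,183) and (322,296). The jar is at (356,248) and the reel at (471,307). Next I fit pose and height from both views' masks.

```bash
cat > h.py <<'E'
from station import get_obs, viewer, ctrl, spotter
import cv2,numpy as np
from scipy.optimize import minimize
from scipy.spatial.transform import Rotation as Ro
SK={"nozzle_small":(30,30,14,14),"nozzle_medium":(40,40,14,14),"nozzle_large":(52,52,14,14),"nozzle_long":(26,60,26,48)}
def box(w,l,z): return [[sx*w/2,sy*l/2,z] for sx,sy in((1,1),(-1,1),(-1,-1),(1,-1))]
def parts(l):
    if l=="tray": return [np.array(box(160,174,0)+box(160,174,18))/1e3]
    a=np.linspace(0,6.28,24); c=[[12*np.cos(t),12*np.sin(t),z] for t in a for z in(22,60)]
    w,h,_,_=SK[l]
    return [np.array(box(w,h,0)+box(w,h,20))/1e3,np.array(c)/1e3]
def proj(p,X):
    q=(X@p["R"].T+p["t"])@p["intrinsics"].T
    return q[:,:2]/q[:,2:]
S=8
def render(l,q,p,x0,n):
    im=np.zeros((n*S,n*S),np.uint8); c,s=np.cos(q[3]),np.sin(q[3])
    for V in parts(l):
        W=V@np.array([[c,-s,0],[s,c,0],[0,0,1]]).T+q[:3]
        u=(proj(p,W)+.5-x0)*S
        cv2.fillConvexPoly(im,cv2.convexHull(np.round(u).astype(np.int32)),255)
    return cv2.resize(im,(n,n),interpolation=cv2.INTER_AREA)/255.
def fit(l,P,g,ny=6):
    n=140 if l=="tray" else 48
    M=[]
    for p in P:
        x0=np.round(proj(p,np.array([[g[0],g[1],.02]]))[0])-n//2
        best=None
        for d in spotter.outline_of(l,p):
            ys,xs=np.nonzero(d["mask"])
            if len(xs) and np.hypot(*(np.array([xs.mean(),ys.mean()])-x0-n//2))<12: best=d["mask"];break
        if best is None: print(l,"no mask in a view");continue
        x,y=x0.astype(int); M.append((p,x0,cv2.copyMakeBorder(best.astype(np.uint8),n,n,n,n,cv2.BORDER_CONSTANT)[y+n:y+2*n,x+n:x+2*n].astype(float)))
    f=lambda q:sum(np.abs(render(l,q,p,x0,n)-m).sum()/m.sum() for p,x0,m in M)
    per=np.pi if l=="nozzle_long" else np.pi/2
    st=[-1.27] if l=="tray" else np.arange(ny)*per/ny
    R=[minimize(f,[g[0],g[1],.003,a],method="Nelder-Mead",options=dict(initial_simplex=np.array([[g[0],g[1],.003,a]]+[[g[0]+.006*(i==0),g[1]+.006*(i==1),.003+.006*(i==2),a+.2*(i==3)] for i in range(4)]),maxiter=200)) for a in st]
    r=min(R,key=lambda r:r.fun); return r.x,r.fun/max(len(M),1)
def shots(): return [viewer.get_image(n) for n in("scene","top")]
G={"tray":(.53,-.323),"nozzle_small":(.551,-.075),"nozzle_medium":(.448,.006),"nozzle_large":(.667,.127),"nozzle_long":(.669,-.008)}
E
python3 - <<'E'
from h import *
P=shots()
for l,g in G.items():
    x,e=fit(l,P,g); print(l,np.round(x[:3],4),"yaw deg",round(np.degrees(x[3]),1),"err",round(e,3))
    # overlay
    for p in P:
        c,s=np.cos(x[3]),np.sin(x[3])
        for V in parts(l):
            W=V@np.array([[c,-s,0],[s,c,0],[0,0,1]]).T+x[:3]
            p.setdefault("ov",[]).append(cv2.convexHull(proj(p,W).astype(np.float32))[:,0])
a=[]
for p,(x,y,w,h) in zip(P,[(130,100,230,225),(200,90,270,160)]):
    k=790/2/w if 0 else 3
    im=cv2.resize(p["image"][y:y+h,x:x+w,::-1],None,fx=k,fy=k,interpolation=cv2.INTER_CUBIC)
    for u in p["ov"]: cv2.polylines(im,[np.round((u+.5-[x,y])*k).astype(int)],True,(255,255,0),1)
    cv2.imwrite(f"pics/fit{p['shot']}.png",im[:600,:800]);print(p["shot"])
E
ls pics
```

```text
tray [ 0.5266 -0.3221  0.0064] yaw deg -72.5 err 0.026
nozzle_small [ 0.5528 -0.072   0.0076] yaw deg 24.6 err 0.116
nozzle_medium [0.4505 0.0109 0.0079] yaw deg 39.0 err 0.091
nozzle_large [0.6695 0.1293 0.0071] yaw deg 9.3 err 0.085
nozzle_long [ 0.6673 -0.0036  0.0061] yaw deg 216.9 err 0.106
3
4
fit3.png
fit4.png
scene0.png
top0.png
top0b.png
```

View pics/fit4.png

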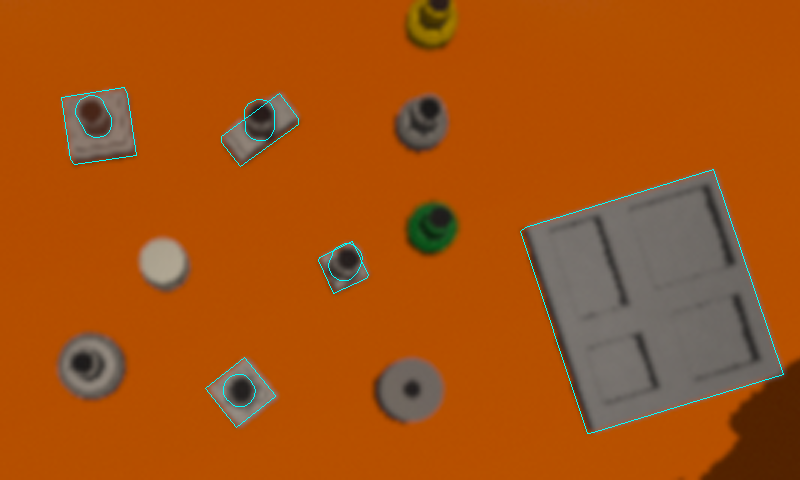

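View pics/fit3.png

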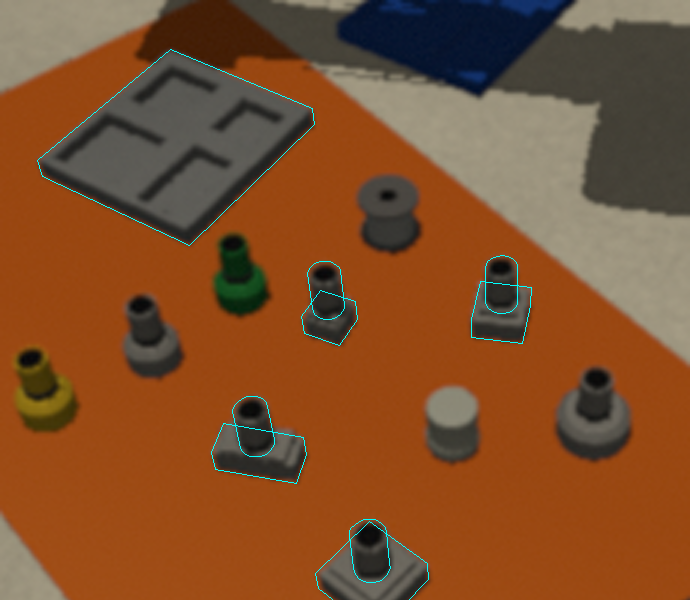

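Overlays line up with the skirts and the tray outline in both views. The fitted base heights of 6–8 mm against a stated 3 mm come within the calibration error. Grasp heights tolerate that, so I start with the small nozzle.

Call:
{"method": "send_rows", "body": {
  "plan": [
    [11.6,21.95,-3.5,0,0,7,0.3],
    [11.6,21.95,-3.5,0,0,7,0.3],
    [11.6,21.95,-3.5,0,0,7,0.3],
    [11.6,21.95,-3.5,0,0,7,0.3],
    [11.6,21.95,-3.5,0,0,7,0.3],
    [11.6,21.95,-3.5,0,0,7,0.3],
    [11.6,21.95,-3.5,0,0,7,0.3],
    [11.6,21.95,-3.5,0,0,7,0.3],
    [11.6,21.95,-3.5,0,0,7,0.3],
    [11.6,21.95,-3.5,0,0,7,0.3],
    [11.6,21.95,-3.5,0,0,7,0.3],
    [11.6,21.95,-3.5,0,0,7,0.3],
    [11.6,21.95,-3.5,0,0,7,0.3],
    [11.6,21.95,-3.5,0,0,7,0.3],
    [11.6,21.95,-3.5,0,0,7,0.3],
    [11.6,21.95,-3.5,0,0,7,0.3],
    [11.6,21.95,-3.5,0,0,7,0.3],
    [11.6,21.95,-3.5,0,0,7,0.3],
    [11.6,21.95,-3.5,0,0,7,0.3],
    [11.6,21.95,-3.5,0,0,7,0.3]
  ]
}}

```text
time_s: 3.27
tool_pos: [0.5516, -0.0744, 0.1504]
eef_rot: [3.141, 0.0, 2.09]
wrist_force: [0.2, -0.3, -0.2]
opening: 0.057
```

Call:
{"method": "send_rows", "body": {
  "plan": [
    [0,0,-1.2,0,0,0,0.3],
    [0,0,-2.4,0,0,0,0.3],
    [0,0,-3.4,0,0,0,0.3],
    [0,0,-4.18,0,0,0,0.3],
    [0,0,-4.18,0,0,0,0.3],
    [0,0,-4.18,0,0,0,0.3],
    [0,0,-4.18,0,0,0,-1],
    [0,0,-4.18,0,0,0,-1],
    [0,0,-4.18,0,0,0,-1],
    [0,0,-4.18,0,0,0,-1],
    [0,0,-4.18,0,0,0,-1],
    [0,0,-4.18,0,0,0,-1],
    [0,0,-4.18,0,0,0,-1]
  ]
}}

```text
time_s: 4.35
tool_pos: [0.5519, -0.0742, 0.0464]
eef_rot: [3.141, 0.0, 2.091]
wrist_force: [-1.1, 0.5, 4.0]
opening: 0.0233
```

Call:
{"method": "send_rows", "body": {
  "plan": [
    [0,0,1.2,0,0,0,-1],
    [0,0,2.4,0,0,0,-1],
    [0,0,3.6,0,0,0,-1],
    [-0.4,-1.2,4.0,0,0,-3,-1],
    [-0.9,-2.5,4.0,0,0,-7,-1],
    [-1.4,-3.8,4.0,0,0,-7,-1],
    [-1.9,-5.1,4.0,0,0,-7,-1],
    [-2.4,-6.4,4.0,0,0,-7,-1],
    [-2.9,-7.7,4.0,0,0,-7,-1],
    [-3.22,-8.88,4.0,0,0,-7,-1],
    [-3.22,-8.88,4.0,0,0,-7,-1],
    [-3.22,-8.88,4.0,0,0,-7,-1],
    [-3.22,-8.88,3.0,0,0,-7,-1],
    [-3.22,-8.88,2.0,0,0,-7,-1],
    [-3.22,-8.88,1.2,0,0,-7,-1],
    [-3.22,-8.88,0.8,0,0,-7,-1],
    [-3.22,-8.88,0.5,0,0,-7,-1],
    [-3.22,-8.88,0.2,0,0,-7,-1],
    [-3.22,-8.88,0.2,0,0,-7,-1],
    [-3.22,-8.88,0.2,0,0,-7,-1]
  ]
}}

```text
time_s: 6.02
tool_pos: [0.4719, -0.2962, 0.0518]
eef_rot: [3.14, 0.001, 1.969]
wrist_force: [0.1, 0.2, -0.2]
opening: 0.023
```

Call:
{"method": "send_rows", "body": {
  "plan": [
    [0,0,-0.04,0,0,0,-1],
    [0,0,-0.04,0,0,0,-1],
    [0,0,-0.04,0,0,0,0.3],
    [0,0,-0.04,0,0,0,0.3],
    [0,0,-0.04,0,0,0,0.3],
    [0,0,-0.04,0,0,0,0.3],
    [0,0,-0.04,0,0,0,0.3],
    [0,0,1,0,0,0,0.3],
    [0,0,2,0,0,0,0.3],
    [0,0,3,0,0,0,0.3],
    [0,0,4,0,0,0,0.3],
    [0,0,4,0,0,0,0.3]
  ]
}}

```text
time_s: 7.02
tool_pos: [0.4745, -0.2973, 0.157]
eef_rot: [3.135, 0.006, 1.97]
wrist_force: [0.8, -0.6, 0.6]
opening: 0.0568
```

Call:
{"method": "send_rows", "body": {
  "plan": [
    [0,1.5,0,0,0,6,0.3],
    [0,3,0,0,0,12,0.3],
    [-0.2,4.5,0,0,0,18,0.3],
    [-0.4,6,-0.2,0,0,21.5,0.3],
    [-0.6,7.5,-0.2,0,0,21.5,0.3],
    [-0.8,9,-0.2,0,0,21.5,0.3],
    [-1,10.5,-0.2,0,0,21.5,0.3],
    [-1,12.23,-0.2,0,0,21.5,0.3],
    [-1,12.23,-0.2,0,0,21.5,0.3],
    [-1,12.23,-0.2,0,0,21.5,0.3],
    [-1,12.23,-0.2,0,0,21.5,0.3],
    [-1,12.23,-0.2,0,0,21.5,0.3]
  ]
}}

```text
time_s: 8.02
tool_pos: [0.4494, 0.0077, 0.1519]
eef_rot: [3.135, 0.006, 2.344]
wrist_force: [-0.7, -0.2, -0.0]
opening: 0.0568
```

```bash
python3 - <<'E'
from h import *
P=shots()
g={"nozzle_small":(.4713,-.2961),"nozzle_medium":(.4495,.0085)}
print(np.round(get_obs()["tool_pos"],4))
for p in P:
  for l in("nozzle_small","nozzle_medium"):
    print(l,[(np.round(d["point"],3),round(d["conf"],2)) for d in spotter.spot_point(l,p)])
a=cv2.resize(P[0]["image"][100:250,130:330,::-1],None,fx=3,fy=3,interpolation=2)
b=cv2.resize(P[1]["image"][100:250,280:480,::-1],None,fx=3,fy=3,interpolation=2)
cv2.imwrite("pics/s1.png",cv2.resize(np.hstack([a,b]),(800,300)))
E
```

```text
[0.4494 0.0073 0.1519]
nozzle_small [(array([ 0.473, -0.298,  0.01 ]), 0.78)]
nozzle_medium [(array([0.45 , 0.005, 0.004]), 0.96)]
nozzle_small [(array([ 0.47 , -0.296,  0.009]), 0.45)]
nozzle_medium []
```

View pics/s1.png

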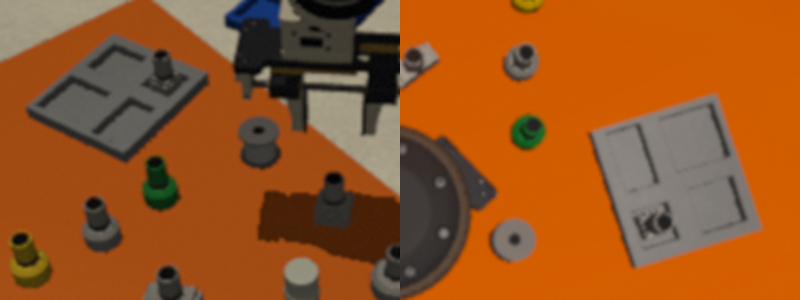

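Small stands upright and centred in its pocket (left (163,75), right (655,222)). Now the medium one.

Call:
{"method": "send_rows", "body": {
  "plan": [
    [0,0,-1.2,0,0,0,0.3],
    [0,0,-2.4,0,0,0,0.3],
    [0,0,-3.4,0,0,0,0.3],
    [0,0,-4.23,0,0,0,0.3],
    [0,0,-4.23,0,0,0,0.3],
    [0,0,-4.23,0,0,0,0.3],
    [0,0,-4.23,0,0,0,-1],
    [0,0,-4.23,0,0,0,-1],
    [0,0,-4.23,0,0,0,-1],
    [0,0,-4.23,0,0,0,-1],
    [0,0,-4.23,0,0,0,-1],
    [0,0,-4.23,0,0,0,-1],
    [0,0,-4.23,0,0,0,-1]
  ]
}}

```text
time_s: 9.4
tool_pos: [0.4498, 0.0077, 0.0467]
eef_rot: [3.134, 0.007, 2.344]
wrist_force: [-1.1, 0.2, 6.1]
opening: 0.0232
```

Call:
{"method": "send_rows", "body": {
  "plan": [
    [0,0,1.2,0,0,0,-1],
    [0,0,2.4,0,0,0,-1],
    [0,0,3.6,0,0,0,-1],
    [0.2,-1.3,4.2,0,0,-3,-1],
    [0.3,-2.7,4.2,0,0,-8,-1],
    [0.5,-4.1,4.2,0,0,-13,-1],
    [0.7,-5.5,4.2,0,0,-18,-1],
    [0.9,-6.9,4.2,0,0,-21.5,-1],
    [1.1,-8.3,4.2,0,0,-21.5,-1],
    [1.2,-9.7,4.2,0,0,-21.5,-1],
    [1.4,-11.1,4.2,0,0,-21.5,-1],
    [1.6,-12.5,4.2,0,0,-21.5,-1],
    [1.8,-13.9,4.2,0,0,-21.5,-1],
    [1.9,-15.18,4.2,0,0,-21.5,-1],
    [1.9,-15.18,4.2,0,0,-21.5,-1],
    [1.9,-15.18,4.2,0,0,-21.5,-1],
    [1.9,-15.18,4.2,0,0,-21.5,-1]
  ]
}}

```text
time_s: 10.82
tool_pos: [0.4967, -0.3716, 0.151]
eef_rot: [3.135, 0.006, 1.967]
wrist_force: [0.8, 0.3, -1.1]
opening: 0.0235
```

Call:
{"method": "send_rows", "body": {
  "plan": [
    [0,0,-1.2,0,0,0,-1],
    [0,0,-2.4,0,0,0,-1],
    [0,0,-3.2,0,0,0,-1],
    [0,0,-3.6,0,0,0,-1],
    [0,0,-3.85,0,0,0,-1],
    [0,0,-4.0,0,0,0,-1],
    [0,0,-4.0,0,0,0,-1],
    [0,0,-4.0,0,0,0,-1],
    [0,0,-4.0,0,0,0,0.3],
    [0,0,-4.0,0,0,0,0.3],
    [0,0,-4.0,0,0,0,0.3],
    [0,0,-4.0,0,0,0,0.3],
    [0,0,-4.0,0,0,0,0.3],
    [0,0,-3,0,0,0,0.3],
    [0,0,-2,0,0,0,0.3],
    [0,0,-1,0,0,0,0.3],
    [0,0,0,0,0,0,0.3],
    [0,0,0,0,0,0,0.3],
    [0,0,0,0,0,0,0.3]
  ]
}}

```text
time_s: 12.4
tool_pos: [0.4976, -0.372, 0.1528]
eef_rot: [3.132, 0.008, 1.967]
wrist_force: [-0.8, 1.1, -0.3]
opening: 0.0575
```

Call:
{"method": "send_rows", "body": {
  "plan": [
    [0.5,1.4,0,0.2,0.7,-4,0.3],
    [1.0,2.8,0,0.2,0.7,-8.2,0.3],
    [1.5,4.2,0,0.2,0.7,-8.2,0.3],
    [2.0,5.6,0,0.2,0.7,-8.2,0.3],
    [2.4,7,0,0.2,0.7,-8.2,0.3],
    [2.9,8.4,0,0.2,0.7,-8.2,0.3],
    [3.4,9.8,0,0.2,0.7,-8.2,0.3],
    [3.9,11.2,0,0.2,0.7,-8.2,0.3],
    [4.3,12.6,0,0.2,0.7,-8.2,0.3],
    [4.8,14,0,0.2,0.7,-8.2,0.3],
    [5.3,15.4,0,0.2,0.7,-8.2,0.3],
    [5.8,16.8,0,0.2,0.7,-8.2,0.3],
    [6.2,18.2,0,0.2,0.7,-8.2,0.3],
    [6.82,20,0,0.2,0.7,-8.2,0.3],
    [6.82,20,0,0.2,0.7,-8.2,0.3],
    [6.82,20,0,0.2,0.7,-8.2,0.3],
    [6.82,20,0,0.2,0.7,-8.2,0.3],
    [6.82,20,0,0.2,0.7,-8.2,0.3]
  ]
}}

```text
time_s: 13.9
tool_pos: [0.6673, 0.1271, 0.1519]
eef_rot: [-3.139, 0.001, 1.824]
wrist_force: [0.0, -0.7, -0.1]
opening: 0.0572
```

Call:
{"method": "send_rows", "body": {
  "plan": [
    [0,0,-1.2,0,0,0,0.3],
    [0,0,-2.4,0,0,0,0.3],
    [0,0,-3.4,0,0,0,0.3],
    [0,0,-4.23,0,0,0,0.3],
    [0,0,-4.23,0,0,0,0.3],
    [0,0,-4.23,0,0,0,0.3],
    [0,0,-4.23,0,0,0,-1],
    [0,0,-4.23,0,0,0,-1],
    [0,0,-4.23,0,0,0,-1],
    [0,0,-4.23,0,0,0,-1],
    [0,0,-4.23,0,0,0,-1],
    [0,0,-4.23,0,0,0,-1],
    [0,0,-4.23,0,0,0,-1]
  ]
}}

```text
time_s: 14.98
tool_pos: [0.6676, 0.1273, 0.0467]
eef_rot: [-3.139, 0.001, 1.824]
wrist_force: [-0.6, 0.4, 4.7]
opening: 0.0235
```

Call:
{"method": "send_rows", "body": {
  "plan": [
    [0,0,1.2,0,0,0,-1],
    [0,0,2.4,0,0,0,-1],
    [0,0,3.6,0,0,0,-1],
    [-0.2,-1.3,4.2,0,0,3,-1],
    [-0.5,-2.7,4.2,0,0,8.2,-1],
    [-0.8,-4.1,4.2,0,0,8.2,-1],
    [-1.0,-5.5,4.2,0,0,8.2,-1],
    [-1.3,-6.9,4.2,0,0,8.2,-1],
    [-1.6,-8.3,4.2,0,0,8.2,-1],
    [-1.8,-9.7,4.2,0,0,8.2,-1],
    [-2.1,-11.1,4.2,0,0,8.2,-1],
    [-2.3,-12.5,4.2,0,0,8.2,-1],
    [-2.6,-13.9,4.2,0,0,8.2,-1],
    [-2.9,-15.3,4.2,0,0,8.2,-1],
    [-3.1,-16.7,4.2,0,0,8.2,-1],
    [-3.54,-18.93,4.2,0,0,8.2,-1],
    [-3.54,-18.93,4.2,0,0,8.2,-1],
    [-3.54,-18.93,4.2,0,0,8.2,-1],
    [-3.54,-18.93,4.2,0,0,8.2,-1],
    [-3.54,-18.93,4.2,0,0,8.2,-1]
  ]
}}

```text
time_s: 16.65
tool_pos: [0.5789, -0.3455, 0.1514]
eef_rot: [-3.139, 0.0, 1.967]
wrist_force: [0.5, -0.0, -1.1]
opening: 0.0231
```

Call:
{"method": "send_rows", "body": {
  "plan": [
    [0,0,-1.2,0,0,0,-1],
    [0,0,-2.4,0,0,0,-1],
    [0,0,-3.2,0,0,0,-1],
    [0,0,-3.6,0,0,0,-1],
    [0,0,-3.85,0,0,0,-1],
    [0,0,-4.02,0,0,0,-1],
    [0,0,-4.02,0,0,0,-1],
    [0,0,-4.02,0,0,0,-1],
    [0,0,-4.02,0,0,0,0.3],
    [0,0,-4.02,0,0,0,0.3],
    [0,0,-4.02,0,0,0,0.3],
    [0,0,-4.02,0,0,0,0.3],
    [0,0,-4.02,0,0,0,0.3],
    [0,0,-3,0,0,0,0.3],
    [0,0,-2,0,0,0,0.3],
    [0,0,-1,0,0,0,0.3],
    [0,0,0,0,0,0,0.3],
    [0,0,0,0,0,0,0.3],
    [0,0,0,0,0,0,0.3]
  ]
}}

```text
time_s: 18.23
tool_pos: [0.5799, -0.3459, 0.1536]
eef_rot: [3.141, 0.003, 1.967]
wrist_force: [-0.7, -0.1, -0.7]
opening: 0.0568
```

Call:
{"method": "send_rows", "body": {
  "plan": [
    [0.3,1.2,0,0,0,-6,0.3],
    [0.6,2.4,0,0,0,-12,0.3],
    [0.9,3.6,0,0,0,-18,0.3],
    [1.2,4.8,0,0,0,-24,0.3],
    [1.5,6,0,0,0,-30,0.3],
    [1.8,7.2,0,0,0,-36,0.3],
    [2.1,8.4,0,0,0,-42,0.3],
    [2.4,9.6,0,0,0,-48,0.3],
    [2.7,10.8,0,0,0,-54,0.3],
    [3.1,12,0,0,0,-60,0.3],
    [3.52,13.62,0,0,0,-66,0.3],
    [3.52,13.62,0,0,0,-70.6,0.3],
    [3.52,13.62,0,0,0,-70.6,0.3],
    [3.52,13.62,0,0,0,-70.6,0.3],
    [3.52,13.62,0,0,0,-70.6,0.3]
  ]
}}

```text
time_s: 19.48
tool_pos: [0.6673, -0.0061, 0.1529]
eef_rot: [-3.141, 0.004, 0.737]
wrist_force: [0.2, 0.1, 0.7]
opening: 0.057
```

```bash
python3 - <<'E'
from h import *
P=shots()
for p in P:
  for l in("nozzle_long","nozzle_medium","nozzle_large"):
    print(l,[(np.round(d["point"],3),round(d["conf"],2)) for d in spotter.spot_point(l,p)])
a=cv2.resize(P[0]["image"][100:280,130:330,::-1],None,fx=3,fy=3,interpolation=2)
b=cv2.resize(P[1]["image"][100:280,280:480,::-1],None,fx=3,fy=3,interpolation=2)
cv2.imwrite("pics/s2.png",cv2.resize(np.hstack([a,b]),(800,360)))
E
```

```text
nozzle_long [(array([ 0.668, -0.01 , -0.002]), 0.58), (array([ 0.582, -0.347,  0.01 ]), 0.2)]
nozzle_medium [(array([ 0.674, -0.137,  0.006]), 0.65)]
nozzle_large [(array([ 0.58 , -0.345,  0.008]), 0.83)]
nozzle_long [(array([ 0.672, -0.008,  0.008]), 0.43)]
nozzle_medium [(array([ 0.496, -0.371,  0.007]), 0.58)]
nozzle_large [(array([ 0.58 , -0.345,  0.006]), 0.84)]
```

View pics/s2.png

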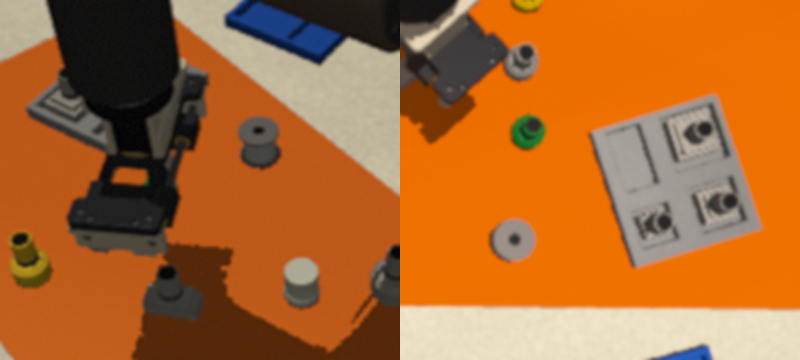

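Small, medium and large sit in their pockets (right view (655,222), (718,204), (698,132)), and the long pocket at (632,157) is free. Now I grasp the long one.

Call:
{"method": "send_rows", "body": {
  "plan": [
    [0,0,-1.2,0,0,0,0.3],
    [0,0,-2.4,0,0,0,0.3],
    [0,0,-3.4,0,0,0,0.3],
    [0,0,-4.27,0,0,0,0.3],
    [0,0,-4.27,0,0,0,0.3],
    [0,0,-4.27,0,0,0,0.3],
    [0,0,-4.27,0,0,0,-1],
    [0,0,-4.27,0,0,0,-1],
    [0,0,-4.27,0,0,0,-1],
    [0,0,-4.27,0,0,0,-1],
    [0,0,-4.27,0,0,0,-1],
    [0,0,-4.27,0,0,0,-1],
    [0,0,-4.27,0,0,0,-1]
  ]
}}

```text
time_s: 20.97
tool_pos: [0.6681, -0.0058, 0.0475]
eef_rot: [3.141, 0.002, 0.735]
wrist_force: [-1.5, 0.6, 3.0]
opening: 0.0229
```

Call:
{"method": "send_rows", "body": {
  "plan": [
    [0,0,1.2,0,0,0,-1],
    [0,0,2.4,0,0,0,-1],
    [0,0,3.6,0,0,5,-1],
    [-0.4,-1,4.2,0,0,11,-1],
    [-0.8,-2,4.2,0,0,17,-1],
    [-1.3,-3,4.2,0,0,23,-1],
    [-1.7,-4,4.2,0,0,29,-1],
    [-2.2,-5,4.2,0,0,35,-1],
    [-2.6,-6,4.2,0,0,41,-1],
    [-3.0,-7,4.2,0,0,47,-1],
    [-3.5,-8,4.2,0,0,53,-1],
    [-4.0,-9.2,4.2,0,0,59,-1],
    [-4.59,-10.58,4.2,0,0,65,-1],
    [-4.59,-10.58,4.2,0,0,70.6,-1],
    [-4.59,-10.58,4.2,0,0,70.6,-1],
    [-4.59,-10.58,4.2,0,0,70.6,-1],
    [-4.59,-10.58,4.2,0,0,70.6,-1],
    [-4.59,-10.58,4.2,0,0,70.6,-1]
  ]
}}

```text
time_s: 22.47
tool_pos: [0.5538, -0.2694, 0.1525]
eef_rot: [3.141, 0.002, 1.966]
wrist_force: [0.7, 0.6, -0.4]
opening: 0.0231
```

```bash
python3 - <<'E'
from h import *
P=shots()
a=cv2.resize(P[0]["image"][100:280,130:330,::-1],None,fx=3,fy=3,interpolation=2)
b=cv2.resize(P[1]["image"][100:280,280:480,::-1],None,fx=3,fy=3,interpolation=2)
cv2.imwrite("pics/s3.png",cv2.resize(np.hstack([a,b]),(800,360)))
E
```

```text
(no output)
```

View pics/s3.png

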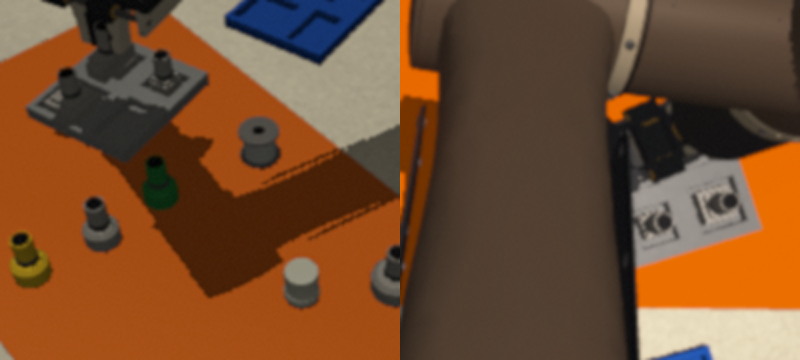

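The carried long nozzle is visible at left view ≈(115,65), aligned with the tray as far as the blur shows. Lower and release.

Call:
{"method": "send_rows", "body": {
  "plan": [
    [0,0,-1.2,0,0,0,-1],
    [0,0,-2.4,0,0,0,-1],
    [0,0,-3.2,0,0,0,-1],
    [0,0,-3.6,0,0,0,-1],
    [0,0,-3.85,0,0,0,-1],
    [0,0,-4.03,0,0,0,-1],
    [0,0,-4.03,0,0,0,-1],
    [0,0,-4.03,0,0,0,-1]
  ]
}}

```text
time_s: 23.23
tool_pos: [0.5546, -0.2695, 0.0528]
eef_rot: [3.139, 0.003, 1.967]
wrist_force: [-0.7, -1.0, -1.3]
opening: 0.0231
```

Only about 1 N, so no jam. Release, lift and swing clear.

Call:
{"method": "send_rows", "body": {
  "plan": [
    [0,0,-0.04,0,0,0,-1],
    [0,0,-0.04,0,0,0,-1],
    [0,0,-0.04,0,0,0,0.3],
    [0,0,-0.04,0,0,0,0.3],
    [0,0,-0.04,0,0,0,0.3],
    [0,0,-0.04,0,0,0,0.3],
    [0,0,-0.04,0,0,0,0.3],
    [0,0,1,0,0,0,0.3],
    [0,0,2,0,0,0,0.3],
    [0,0,3,0,0,0,0.3],
    [0,0,4,0,0,0,0.3],
    [0,0,5,0,0,0,0.3],
    [0,0,6,0,0,0,0.3],
    [0,0,7,0,0,0,0.3]
  ]
}}

```text
time_s: 24.4
tool_pos: [0.5544, -0.2694, 0.2291]
eef_rot: [3.139, 0.003, 1.967]
wrist_force: [0.6, -0.1, -0.2]
opening: 0.0567
```

Call:
{"method": "send_rows", "body": {
  "plan": [
    [-0.8,-1.2,0,0,0,0,0.3],
    [-1.6,-2.4,0,0,0,0,0.3],
    [-2.4,-3.6,0,0,0,0,0.3],
    [-3.2,-4.8,0,0,0,0,0.3],
    [-4.0,-6,0,0,0,0,0.3],
    [-4.8,-7.2,0,0,0,0,0.3],
    [-5.6,-8.4,0,0,0,0,0.3],
    [-6.4,-9.6,0,0,0,0,0.3],
    [-7.2,-10.8,0,0,0,0,0.3],
    [-8.0,-12,0,0,0,0,0.3],
    [-9,-13,0,0,0,0,0.3],
    [-10,-14,0,0,0,0,0.3],
    [-11,-14.1,0,0,0,0,0.3],
    [-11.6,-14.1,0,0,0,0,0.3],
    [-11.6,-14.1,0,0,0,0,0.3],
    [-11.6,-14.1,0,0,0,0,0.3]
  ]
}}

```text
time_s: 25.73
tool_pos: [0.2636, -0.6218, 0.2294]
eef_rot: [3.139, 0.003, 1.966]
wrist_force: [0.9, -0.1, 0.5]
opening: 0.0568
```

```bash
python3 - <<'E'
from h import *
P=shots()
t,e=fit("tray",P,G["tray"]);print("tray",np.round(t,4),round(e,3))
t=np.array([.5268,-.3226,.003,np.radians(-72.5)])
for l in SK:
  for p in P:
    for d in spotter.spot_point(l,p)[:3]:
      v=d["point"]-t[:3];q=Ro.from_euler("z",-t[3]).apply(v)
      if abs(q[:2]).max()<.09: print(l,"in tray mm",np.round(q*1e3,1),round(d["conf"],2))
for l in("round_medium","round_large","flux_jar","solder_reel"):
  for p in P: print(l,[(np.round(d["point"],3).tolist(),round(d["conf"],2)) for d in spotter.spot_point(l,p)[:4]])
a=cv2.resize(P[0]["image"][100:270,130:360,::-1],(400,296),interpolation=2)
a=cv2.resize(P[0]["image"][110:190,135:245,::-1],(400,291),interpolation=2)
b=cv2.resize(P[1]["image"][140:240,365:475,::-1],(400,364),interpolation=2)[:291]
c=cv2.resize(P[1]["image"][90:250,200:480,::-1],(520,297),interpolation=2)
c=cv2.copyMakeBorder(c,0,0,140,140,cv2.BORDER_CONSTANT)
cv2.imwrite("pics/end.png",np.vstack([np.hstack([a,b]),c]))
E
```

```text
tray [ 0.5269 -0.3219  0.0061 -1.2707] 0.609
nozzle_small in tray mm [-39.5 -43.7   4.2] 0.55
nozzle_small in tray mm [-42.6 -45.1   4.9] 0.76
nozzle_medium in tray mm [ 40.3 -42.7   3.2] 0.81
nozzle_medium in tray mm [ 36.3 -44.9   1. ] 0.72
nozzle_large in tray mm [38.  45.   7.5] 0.78
nozzle_large in tray mm [34.1 43.4  2.1] 0.65
nozzle_long in tray mm [-40.8  44.    1.6] 0.67
nozzle_long in tray mm [-36.2  43.    9.3] 0.73
round_medium [([0.587, -0.146, 0.003], 0.9), ([0.675, -0.138, 0.005], 0.74), ([0.759, -0.148, 0.004], 0.71)]
round_medium [([0.586, -0.142, 0.004], 0.8), ([0.674, -0.14, 0.0], 0.64), ([0.757, -0.145, 0.003], 0.53)]
round_large [([0.47, 0.131, 0.001], 0.79)]
round_large [([0.472, 0.13, 0.003], 0.9)]
flux_jar [([0.555, 0.067, 0.001], 0.96)]
flux_jar [([0.552, 0.07, 0.005], 0.76), ([0.472, 0.132, 0.002], 0.3)]
solder_reel [([0.445, -0.126, 0.008], 0.6)]
solder_reel [([0.447, -0.125, 0.006], 0.61)]
```

View pics/end.png

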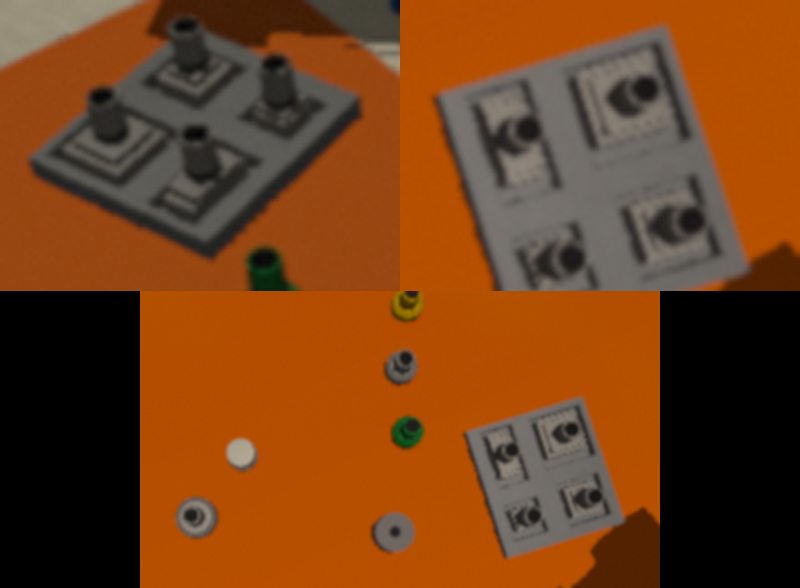

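All four stand upright in their own pockets with dark gaps around their skirts, and nothing rides on a wall. The round nozzles, jar and reel have not moved. Handing in.

```bash
python3 -c "
from station import ctrl
print(ctrl.finish_job())"
```

```text
the job is handed in; nothing more can be done
None
```

I put all four angular nozzles in their own pockets of the grey tray, upright and released, and handed the job in at about 26 s. No verdict was reported.

**Placement:** The last check from both cameras puts every nozzle within about 6 mm of its pocket centre, against a limit of 10 mm. The largest offset was the long nozzle in the top view, 5.8 mm along the tray's x. The other camera put it about 1 mm off on that axis. In the pictures all four stand upright with a gap between skirt and pocket wall, and the gripper felt no jam while lowering.

**Other objects:** The two round nozzles, the jar and the reel read within about 5 mm of their starting positions, which is about the measuring noise. The arm was clear of everything.

**Checks that disagreed:**
- **Starting heights:** The two-view fit put the undersides and the tray at 6–8 mm, against the 3 mm in the text. I used the text's height; grasps and placements worked.
- **Final heights:** Network readings of underside height above the tray ran from 1 to 9 mm. Two were above the 7 mm limit, one each for the large (7.5) and long (9.3) nozzles. The other camera read about 2 mm for both, so I put this down to noise.
- **Final tray fit:** The refit's outline error was high (0.61, against 0.03 at the start), probably because the nozzles now cover part of the tray. Its pose still matched the first measurement to under 1 mm.

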